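# Turn the ball dish over the catch box

## Task

Get the bearing ball ready to be tipped out: first push the green catch box along the bench, without lifting it, until it stands wholly inside the red painted rectangle. Then lift the blue dish, which has a black bridge handle, keeping it level and so steady that the steel ball stays inside the white ring, and turn it by about a quarter turn until its red lip points to the catch box. Finish still holding it, at rest and level, centred over the red painted circle with its underside about 10 cm above the bench; leave the sanding block and the glue bottle where they are.

Things in the scene. Friction and masses are not known exactly. Their poses are not given: they have to be found in the camera images.
- mark_circle (a point): centre of the red painted circle (110 mm across) on the bench, fixed, flat. Its x axis points along the bench to the middle of the red painted rectangle, 120 mm away (roughly towards -y of the world); z up
- mark_box (a point): centre of the red painted rectangle on the bench, fixed, flat (inside 110 mm along x, 140 mm along y; same axes as mark_circle; 120 mm along +x from mark_circle)
- box_center (a point): centre, half-way up (14 mm above its underside), of the green catch box with screws in it, loose, 0.2 to 0.4 kg: 80 mm along its x, 110 mm along its y, 28 mm high, open-topped with thin walls, to be pushed from outside. At the start it stands 100 to 160 mm beyond the rectangle, further along the mark's +x, within 0.3 rad of the mark's yaw; it is to be pushed back along the mark's -x
- catch_box: the same catch box; origin at the centre of its underside
- dish_grip (a point): centre of the black bar of the blue dish's bridge handle, 97 mm above the dish's underside. The bar runs along the dish's y, 110 mm long, 16 mm thick (along x) and 22 mm high; below it 50 mm are free above the ball. x of the dish points to its red lip, z up; at the start the lip points roughly to +x of the world
- dish_center (a point): middle of the dish's floor, 8 mm above its underside. The floor is a shallow cone (10 degrees) that lets the ball roll back to the middle; a white ring of 30 mm radius is painted round it. Dish 154 mm across (bridge handle 166 mm along y), 30 mm high at the rim, 0.28 kg, loose
- dish_lip (a point): end of the red pouring lip, 105 mm from the dish's axis along its +x, 32 mm above the underside
- ball_dish: the dish with its lip and bridge handle; origin at the centre of its underside, standing on the bench
- ball_center (a point): centre of the loose steel ball, 28 mm across, 60 g, lying in the middle of the dish
- glue: bystander: pale glue bottle, 63 mm across, 190 mm high, loose, origin at the centre of its underside
- sanding: bystander: tan sanding block, 60x111x30 mm, loose, origin at the centre of its underside
There are look-alikes about, which are no part of the job. Several things look just like the catch_box: the one meant starts farthest to the robot's left.

How it is judged:
By the outcome, as a careful person would: the job done as asked, in the order asked, and still so for the second after the job is handed in, while the arm keeps its last pose, push and grip.
It also fails if it takes over 58 s, if anything falls off the work surface, if the arm or the gripper's body presses on something with over 40 N, if the wrist force passes 120 N, or if a joint passes its speed limit or range.

## Robot

A 6-joint arm with a two-finger parallel gripper is mounted at the origin on a cart in front of the work surface, level with it; the furniture and walls round the work are solid. World frame = base frame: x ahead of the robot, y to its left, z up, the work surface at z = 0. Lengths are in m, angles in rad, forces in N, time in s.
With the tool pointing down it reaches from about 0.4 to 0.825 m from the base axis. Payload 7 kg.
Tool frame: the origin (TCP) lies at the centre of the arm's flange, where the gripper is bolted on; the fingertips stand 178 mm ahead of it and the grasp point (between the pads) lies 159 mm ahead of it; x points along the fingers, y is the direction in which the jaws open and shut, and the axes are right-handed (so a half turn about x gives the same grasp; the last joint's range is limited). The gripper opens to 88 mm and grips with 3 to 60 N. Pads are 19 mm wide; open, the fingers measure 130 mm over their backs; the gripper's body (78 mm by 193 mm) begins 47 mm behind the grasp point.
Start: joints at [1.53, 0.359, 0.012, 0, -1.224, -0.288], TCP at [0.218, 0.639, 0.405] pointing down, gripper open.
Joint ranges: [-3.07, 3.07], [-1.43, 2.12], [-1.02, 1.25], [-3.03, 1.67], [-3.05, -0], [-3.03, 3.03]. Speed limits (rad/s): [2.39, 2.39, 3.01, 3.14, 3.14, 3.14].

## Interface

Orientations are given as [roll, pitch, yaw] about the fixed x, y, z axes, in that order (R = Rz(yaw) Ry(pitch) Rx(roll)).
In Python, from station import status, viewer, arm gives the robot as it stands. The module is installed in compiled form; this text tells all that it offers.
- The arm moves only by the tool apply_moves, never from a script. Its argument "commands" is a list of rows, each an object of numbers: "dx", "dy", "dz": the shift along the world's x, y, z in mm; "spin": the turn about the world's z in degrees; "hand": the closure, from 0 (fully open) to 1 (shut). A call has exactly 5 rows; each row shifts and turns the commanded pose from where the row before left it; what a row does not reach is not made up. A row lasts 1/8 s, in which the tool goes at most 62.5 mm and 10.7 degrees, less where a joint would pass 70% of its speed; a pose out of reach is approached as far as the arm can. A call is refused whole if a number of a shift passes 62.5 or a number of a turn 10.7, either way. A call with a gripper value outside its range is refused whole. The fingers move at their own pace and stop on an object; "grip_force" is the grip in N (left out, the last holds). Time passes only in rows, so rows that do not move let the fingers close, or fill a call up. It gives the time, the measured TCP pose, the force and the opening at its end, in the units of the state.
- status.get_state(): the state, without advancing time (a new reading comes with each control period).
- viewer.grab_frame(name): name is "scene" or "side" or "wrist"; returns the picture (480x640x3 uint8, red, green, blue); there is no depth.
- viewer.camera_info(name): a dict with "fx", "fy", "cx", "cy" (pixels), "eye" and "attitude" of the camera in the world; the wrist camera has in their place "T_tool_cam" (4x4, takes a point from camera to tool coordinates, whose origin is the TCP and whose axes are the tool frame's). Camera axes: x right, y up, looking along -z (the intrinsics and any distortion apply to the point x, -y, -z); pixel columns grow to the right and rows downward; lengths in m; the calibration is good to about 2 mm. A picture is of the moment at which its call begins: read the wrist's pose just before it. camera_info takes no time and is no camera call.
- arm.job_done(): hands the job in, once; it reports no verdict.
The state is a dict: "t": time; "q": joint angles; "qd": joint speeds; "joint_efforts": joint torques, N m; "eef_pos": TCP position; "ee_rot": TCP orientation; "force": force on the tool from outside, world axes, zero at the start; "moment": the same for the moment, N m; "width": finger opening in m.
Only numpy, scipy, OpenCV 4.12 (cv2) and the standard library are available. Lean on these libraries where they do the work, as an engineer would, in place of code of your own. Each camera call takes 0.05 s, during which the arm holds its last target.

## Working session

There is one attempt and no reset: what is moved stays moved. The work goes in short steps, Python scripts to look and compute and a tool call to move; the robot and the scene stay as the last step left them, time stands still between calls to the robot, and variables do not carry over. Pictures are saved under pics/ and viewed, and the job is handed in when it is done.

Besides the shell and the picture viewer there is one more tool, called after ">>>" as a command line: name --argument value ..., lists and objects as JSON in quotes. apply_moves: Moves the arm, as the interface text tells. Its arguments: {"type":"object","properties":{"commands":{"type":"array","items":{"type":"object","properties":{"dx":{"type":"number"},"dy":{"type":"number"},"dz":{"type":"number"},"spin":{"type":"number"},"hand":{"type":"number"}}}},"grip_force":{"type":"number"}},"required":["commands"]}

```bash
mkdir -p pics; cat > h.py <<'E'
import numpy as np, cv2
from station import status, viewer, arm
from scipy.spatial.transform import Rotation as R
def grab(n,f):
    im=viewer.grab_frame(n); cv2.imwrite('pics/'+f,im[:,:,::-1]); return im
E
python3 - <<'E'
from h import *
print(status.get_state())
for n in ['scene','side','wrist']:
    print(viewer.camera_info(n)); grab(n,n+'0.png')
E
```

```text
{'t': 0.0, 'q': array([ 1.53010677e+00,  3.59387928e-01,  1.10650762e-02, -3.33725844e-04,
       -1.22409236e+00, -2.88094610e-01]), 'qd': array([-0.00047114,  0.00088231, -0.00071464,  0.0017405 , -0.00010611,
       -0.00010372]), 'joint_efforts': array([ 3.05304602e-04, -5.82709908e+01,  2.93059123e+01,  6.99741080e+00,
        6.97597337e-03, -1.46000339e-04]), 'eef_pos': array([0.21789729, 0.63866211, 0.40372743]), 'ee_rot': array([ 1.66749925,  1.56914731, -1.80299122]), 'force': array([ 0.10252738, -0.52784305,  0.24619676]), 'moment': array([ 0.01695483, -0.01931395, -0.01814064]), 'width': 0.08755912319945156}
{'fx': 470.8285903202775, 'fy': 470.8285903202775, 'cx': 320.1878970444151, 'cy': 247.14885146671776, 'eye': array([0.03089593, 0.26898156, 0.63654126]), 'attitude': array([ 0.89555609,  0.02174432, -2.12271018])}
{'fx': 498.2554027749799, 'fy': 498.2554027749799, 'cx': 313.5738467487531, 'cy': 235.00918168941183, 'eye': array([ 0.61971063, -0.92910527,  0.51256894]), 'attitude': array([1.09722439, 0.00868325, 0.00635383])}
{'fx': 364.85733645265634, 'fy': 364.85733645265634, 'cx': 316.38521857171725, 'cy': 246.35114032368136, 'T_tool_cam': array([[ 9.05274415e-04,  2.98770460e-01, -9.54324574e-01,
         2.00012839e-02],
       [ 9.99999498e-01, -6.80746523e-04,  7.35480388e-04,
        -8.34226222e-04],
       [-4.29913322e-04, -9.54324761e-01, -2.98770926e-01,
        -8.21368555e-02],
       [ 0.00000000e+00,  0.00000000e+00,  0.00000000e+00,
         1.00000000e+00]])}
```

View pics/scene0.png

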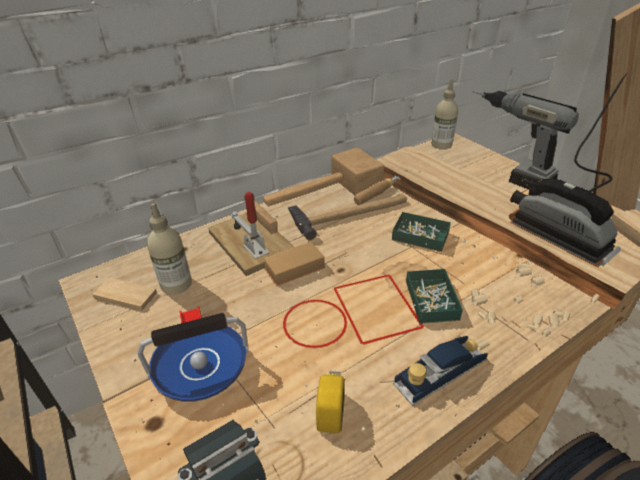

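View pics/side0.png

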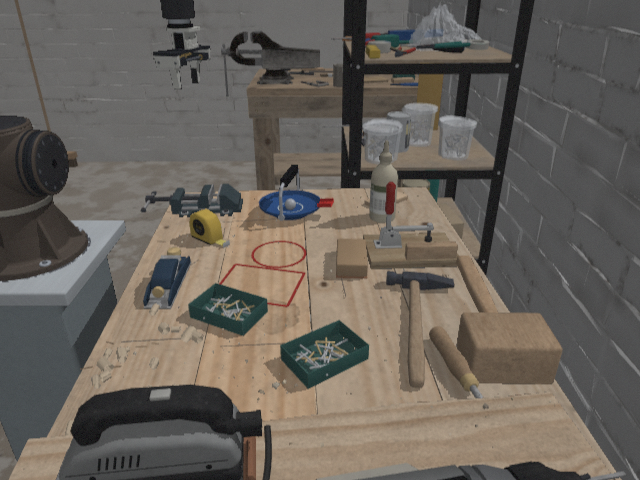

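View pics/wrist0.png

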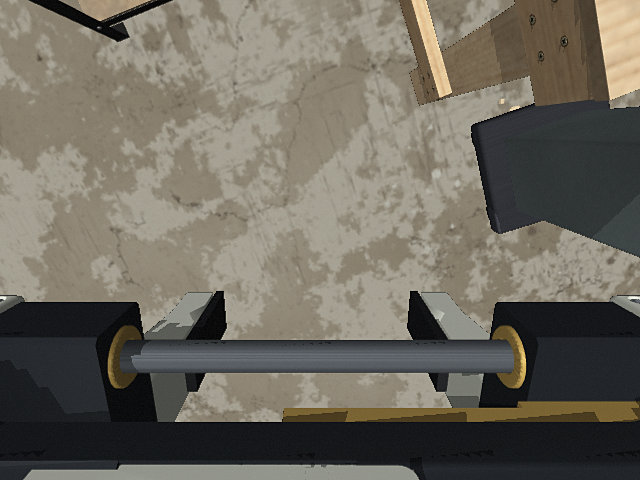

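Two look-alike green boxes: scene (434,296) (side (228,308)), and scene (420,231) (side (324,352)). In the side view, the y-axis points away from the camera, so the farther one, (228,308), is further left; I'll measure both.

```bash
cat >> h.py <<'E'
def cam(n,st=None):
    c=viewer.camera_info(n)
    if n=='wrist':
        st=st or status.get_state()
        T=np.eye(4);T[:3,:3]=R.from_euler('xyz',st['ee_rot']).as_matrix();T[:3,3]=st['eef_pos']
        M=T@c['T_tool_cam']; return c,M[:3,:3],M[:3,3]
    return c,R.from_euler('xyz',c['attitude']).as_matrix(),np.array(c['eye'])
def ray(C,uv):
    c,Rm,e=C; uv=np.asarray(uv,float).reshape(-1,2)
    d=np.c_[(uv[:,0]-c['cx'])/c['fx'],-(uv[:,1]-c['cy'])/c['fy'],-np.ones(len(uv))]
    return e,d@Rm.T
def onz(C,uv,z=0):
    e,d=ray(C,uv); return e+d*((z-e[2])/d[:,2])[:,None]
def proj(C,P):
    c,Rm,e=C; p=(np.asarray(P,float).reshape(-1,3)-e)@Rm
    return np.c_[c['cx']+c['fx']*p[:,0]/-p[:,2], c['cy']-c['fy']*p[:,1]/-p[:,2]]
def comps(m,amin=60):
    n,l,s,ce=cv2.connectedComponentsWithStats(m.astype(np.uint8),connectivity=8)
    return [(s[i],ce[i],l==i) for i in range(1,n) if s[i,4]>=amin]
def quad(mask):
    cn=max(cv2.findContours(mask.astype(np.uint8),cv2.RETR_EXTERNAL,cv2.CHAIN_APPROX_NONE)[0],key=cv2.contourArea)
    h=cv2.convexHull(cn)
    for e in np.linspace(2,40,77):
        a=cv2.approxPolyDP(h,e,True)
        if len(a)<=4: return a.reshape(-1,2)
E
python3 - <<'E'
from h import *
for n in ['scene','side']:
    im=cv2.imread(f'pics/{n}0.png'); hsv=cv2.cvtColor(im,cv2.COLOR_BGR2HSV); C=cam(n)
    H,S,V=[hsv[...,i].astype(int) for i in range(3)]
    for nm,m in [('red',((H<8)|(H>172))&(S>130)&(V>80)),('green',(H>70)&(H<95)&(S>90)&(V<140)&(V>20)),('blue',(H>100)&(H<125)&(S>130)&(V>60))]:
        for s,ce,k in comps(m,80):
            print(n,nm,s,ce.round(1),onz(C,ce).round(3))
            if nm=='green' and s[4]>500: print(' quad top',quad(k).tolist(),onz(C,quad(k),.028).round(3).tolist())
            if nm=='red': print(' quad',quad(k).tolist(),onz(C,quad(k),0).round(3).tolist())
E
```

```text
scene red [245 192  11  31 221] [249.8 206.8] [[ 0.943 -0.075  0.   ]]
 quad [[247, 192], [252, 195], [253, 222], [247, 215]] [[1.009, -0.098, 0.0], [0.989, -0.102, 0.0], [0.881, -0.054, 0.0], [0.915, -0.054, 0.0]]
scene red [334 275  90  69 458] [378.  311.3] [[ 0.496 -0.126  0.   ]]
 quad [[389, 275], [423, 326], [362, 343], [334, 288]] [[0.564, -0.205, 0.0], [0.424, -0.172, 0.0], [0.451, -0.058, 0.0], [0.592, -0.092, 0.0]]
scene red [283 300  64  48 353] [314.2 324.2] [[ 0.532 -0.011  0.   ]]
 quad [[344, 314], [323, 346], [283, 327], [308, 300]] [[0.524, -0.07, 0.0], [0.482, 0.002, 0.0], [0.557, 0.039, 0.0], [0.591, -0.033, 0.0]]
scene red [179 306  22  18 235] [190.1 315.2] [[0.676 0.171 0.   ]]
 quad [[198, 306], [200, 318], [182, 323], [179, 311]] [[0.69, 0.15, 0.0], [0.659, 0.158, 0.0], [0.665, 0.19, 0.0], [0.697, 0.185, 0.0]]
scene blue [ 151  327   94   73 3399] [200.7 363.4] [[0.56  0.193 0.   ]]
scene blue [183 350  34  28 425] [199.8 365.9] [[0.556 0.196 0.   ]]
side red [387 182   9  32 194] [390.9 196.7] [[0.812 0.291 0.   ]]
 quad [[392, 182], [393, 210], [388, 213], 
[... 1130 characters left out ...]
1  -0.227  0.   ]]
side green [191 309  51  24 290] [217.8 319.8] [[ 0.448 -0.243  0.   ]]
side green [282 323  57  32 386] [310.1 338.2] [[ 0.606 -0.292  0.   ]]
side green [334 324  20  18  99] [344.5 332. ] [[ 0.662 -0.277  0.   ]]
side green [308 339  61  49 600] [340.4 363.3] [[ 0.652 -0.351  0.   ]]
 quad top [[368, 345], [309, 387], [310, 372]] [[0.693, -0.343, 0.028], [0.606, -0.429, 0.028], [0.607, -0.4, 0.028]]
side green [288 362  19  19  96] [297.8 370.4] [[ 0.588 -0.367  0.   ]]
side blue [389  31  25   9 130] [402.4  34.4] [[1.501 4.621 0.   ]]
side blue [283 191  36  27 564] [301.5 202.2] [[0.576 0.258 0.   ]]
side blue [260 192  19  25 335] [270.2 203.6] [[0.496 0.25  0.   ]]
```

```bash
python3 - <<'E'
import cv2
a=cv2.imread('pics/scene0.png')[190:400,100:500]; cv2.imwrite('pics/c1.png',cv2.resize(a,None,fx=2,fy=2,interpolation=2))
a=cv2.imread('pics/side0.png')[150:400,130:450]; cv2.imwrite('pics/c2.png',cv2.resize(a,None,fx=2.3,fy=2.3,interpolation=2))
E
```

```text
(no output)
```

View pics/c1.png

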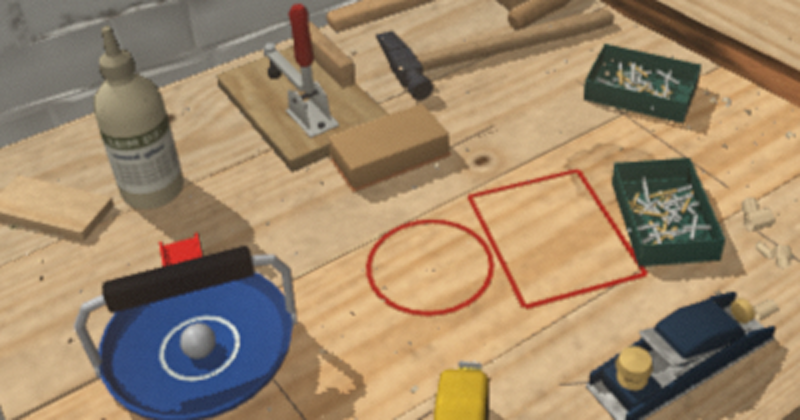

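View pics/c2.png

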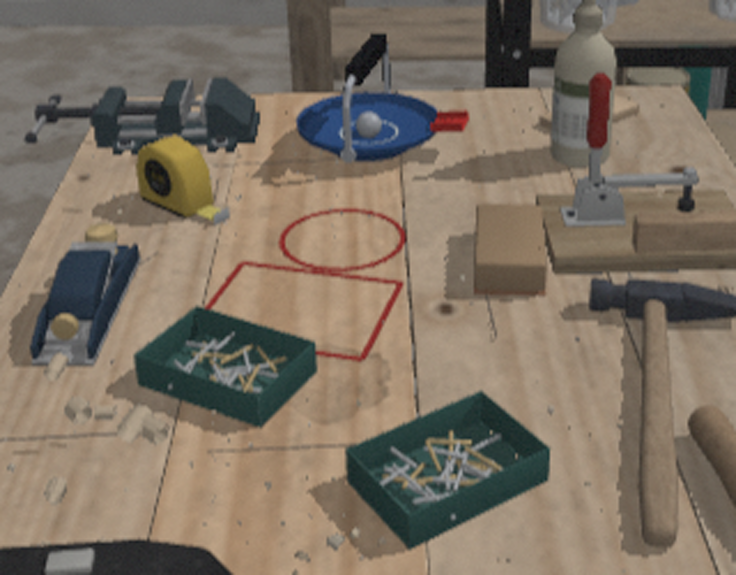

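```bash
python3 - <<'E'
import cv2
a=cv2.imread('pics/scene0.png')[255:335,395:475]; cv2.imwrite('pics/c3.png',cv2.resize(a,None,fx=7,fy=7,interpolation=2))
a=cv2.imread('pics/side0.png')[270:350,180:280]; cv2.imwrite('pics/c4.png',cv2.resize(a,None,fx=7,fy=7,interpolation=2))
a=cv2.imread('pics/scene0.png')[300:410,130:260]; cv2.imwrite('pics/c5.png',cv2.resize(a,None,fx=5,fy=5,interpolation=2))
a=cv2.imread('pics/side0.png')[155:225,245:345]; cv2.imwrite('pics/c6.png',cv2.resize(a,None,fx=7,fy=7,interpolation=2))
E
```

```text
(no output)
```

View pics/c3.png

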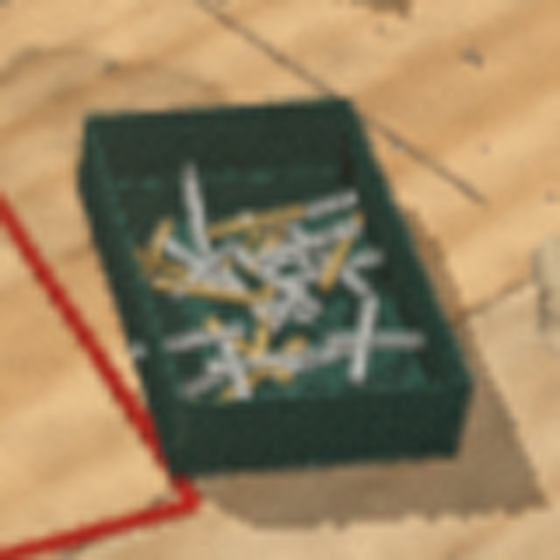

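View pics/c4.png

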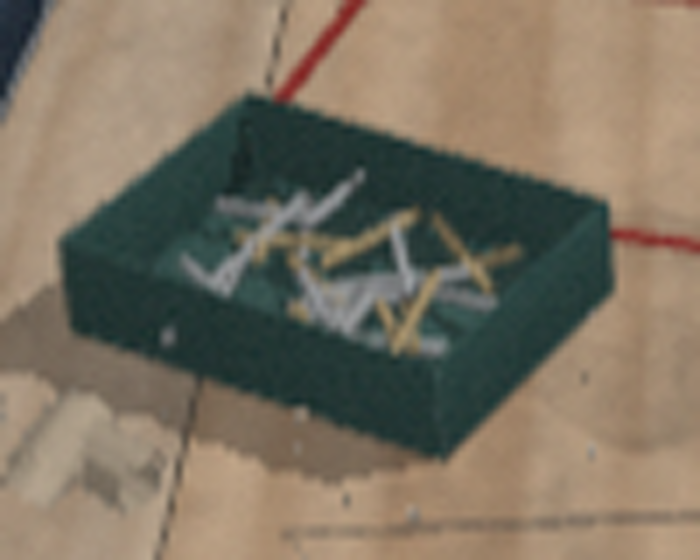

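View pics/c5.png

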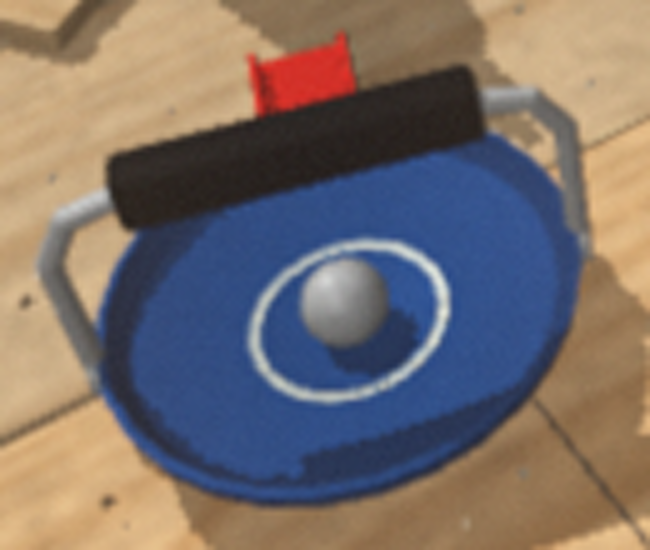

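View pics/c6.png

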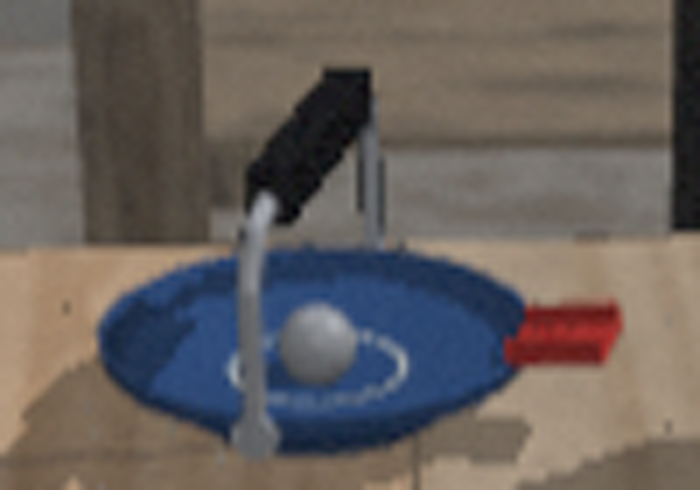

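```bash
python3 - <<'E'
from h import *
S=cam('scene');D=cam('side')
b1=onz(S,[(407.1,271.4),(445,269.3),(462.1,309.7),(418.1,312.9)],.028)
b2=onz(D,[(215.7,283.6),(188.9,304.7),(242.9,322.1),(266.9,299)],.028)
r=onz(S,[(336,288.5),(389.5,275.5),(422.5,326.5),(362.5,343)])
for n,b in (('b1',b1),('b2',b2),('rect',r)):
    print(n,b.round(3).tolist(),b.mean(0).round(4),[np.linalg.norm(b[i]-b[(i+1)%4]).round(3) for i in range(4)],[np.degrees(np.arctan2(*(b[(i+1)%4]-b[i])[[1,0]])).round(1) for i in range(4)])
im=cv2.imread('pics/scene0.png'); hsv=cv2.cvtColor(im,cv2.COLOR_BGR2HSV); H,Sa,V=[hsv[...,i].astype(int) for i in range(3)]
m=((H<8)|(H>172))&(Sa>130)&(V>80)
k=[c for c in comps(m,80) if abs(c[1][0]-314)<5][0][2]
ys,xs=np.nonzero(k); p=onz(S,np.c_[xs,ys])
A=np.c_[2*p[:,:2],np.ones(len(p))]; s=np.linalg.lstsq(A,(p[:,:2]**2).sum(1),rcond=None)[0]; print('circle',s[:2],np.sqrt(s[2]+s[:2]@s[:2]))
w=(Sa<60)&(V>140); 
for c in comps(w[340:390,170:230],60): print(c[0],c[1])
print('ring',onz(S,[(200,364.2)],.0133),onz(D,[(290.3,207.5)],.0133))
e=onz(S,[(154,338),(225,320.6)],.097);print('bar',e,e.mean(0),np.degrees(np.arctan2(*(e[0]-e[1])[[1,0]])),np.linalg.norm(e[0]-e[1]))
f=onz(D,[(284,183.5),(294.5,166)],.097);print('barside',f,f.mean(0),np.degrees(np.arctan2(*(f[1]-f[0])[[1,0]])))
print('lip',onz(S,[(190,311)],.032))
st=status.get_state();Rt=R.from_euler('xyz',st['ee_rot']).as_matrix();print(Rt)
for nm,uv in [('sand',(295,270)),('glue',(178,290)),('plane',(440,385)),('tape',(330,430)),('vise',(225,470))]: print(nm,onz(S,[uv]).round(3))
E
```

```text
b1 [[0.529, -0.22, 0.028], [0.494, -0.285, 0.028], [0.399, -0.235, 0.028], [0.434, -0.165, 0.028]] [ 0.4642 -0.2261  0.028 ] [np.float64(0.074), np.float64(0.108), np.float64(0.078), np.float64(0.109)] [np.float64(-118.3), np.float64(152.5), np.float64(62.8), np.float64(-29.8)]
b2 [[0.435, -0.173, 0.028], [0.401, -0.238, 0.028], [0.499, -0.287, 0.028], [0.531, -0.222, 0.028]] [ 0.4666 -0.2301  0.028 ] [np.float64(0.073), np.float64(0.109), np.float64(0.072), np.float64(0.108)] [np.float64(-117.1), np.float64(-26.4), np.float64(63.2), np.float64(153.0)]
rect [[0.589, -0.094, 0.0], [0.562, -0.205, 0.0], [0.424, -0.17, 0.0], [0.451, -0.059, 0.0]] [ 0.5062 -0.132   0.    ] [np.float64(0.114), np.float64(0.142), np.float64(0.115), np.float64(0.142)] [np.float64(-103.6), np.float64(165.9), np.float64(76.4), np.float64(-14.5)]
circle [ 0.5365938  -0.01408069] 0.05524598297592432
[ 10   8  40  33 325] [28.49538462 21.74461538]
ring [[0.54846783 0.19596105 0.0133    ]] [[0.55086411 0.19441499 0.0133    ]]
bar [[0.56198968 0.24708148 0.097     ]
 [0.53688013 0.14382174 0.097     ]] [0.5494349  0.19545161 0.097     ] 76.33271979674097 0.10626881839685665
barside [[0.54144463 0.14163444 0.097     ]
 [0.56068138 0.26189995 0.097     ]] [0.55106301 0.2017672  0.097     ] 80.91238492262475
lip [[0.65295356 0.17231971 0.032     ]]
[[-2.59798271e-04 -3.22983055e-01 -9.46404712e-01]
 [-1.21545714e-03 -9.46403943e-01  3.22983126e-01]
 [-9.99999228e-01  1.23422482e-03 -1.46697952e-04]]
sand [[ 0.68  -0.054  0.   ]]
glue [[0.753 0.168 0.   ]]
plane [[ 0.316 -0.112  0.   ]]
tape [[0.345 0.075 0.   ]]
vise [[0.372 0.228 0.   ]]
```

>>> apply_moves --commands '[{"dx": 25,"dy": -44,"dz": 0,"spin": -5,"hand": 0.43},{"dx": 25,"dy": -44,"dz": 0,"spin": -5,"hand": 0.43},{"dx": 25,"dy": -44,"dz": 0,"spin": -5,"hand": 0.43},{"dx": 25,"dy": -44,"dz": 0,"spin": -5,"hand": 0.43},{"dx": 25,"dy": -44,"dz": 0,"spin": -5,"hand": 0.43}]' --grip_force 30

```text
t: 0.78
eef_pos: [0.3435, 0.4172, 0.4046]
ee_rot: [1.426, 1.571, -2.483]
force: [0.8, 0.8, 0.8]
width: 0.0509
```

>>> apply_moves --commands '[{"dx": 25,"dy": -44,"dz": 0,"spin": -5,"hand": 0.43},{"dx": 25,"dy": -44,"dz": 0,"spin": -5,"hand": 0.43},{"dx": 25,"dy": -44,"dz": 0,"spin": -5,"hand": 0.43},{"dx": 25,"dy": -44,"dz": 0,"spin": -5,"hand": 0.43},{"dx": 25,"dy": -44,"dz": 0,"spin": -5,"hand": 0.43}]'

```text
t: 1.4
eef_pos: [0.4684, 0.1972, 0.4048]
ee_rot: [-1.001, 1.571, 0.936]
force: [0.8, 0.0, 0.4]
width: 0.0501
```

>>> apply_moves --commands '[{"dx": -3,"dy": -48,"dz": 0,"spin": -4.9,"hand": 0.43},{"dx": -3,"dy": -48,"dz": 0,"spin": -4.9,"hand": 0.43},{"dx": -4,"dy": -48,"dz": 0,"spin": -4.9,"hand": 0.43},{"dx": -4,"dy": -48,"dz": 0,"spin": -4.9,"hand": 0.43},{"dx": -4,"dy": -48,"dz": 0,"spin": -4.9,"hand": 0.43}]'

```text
t: 2.02
eef_pos: [0.4494, -0.0427, 0.4048]
ee_rot: [-1.071, 1.57, 0.439]
force: [1.4, 0.5, 0.5]
width: 0.0501
```

>>> apply_moves --commands '[{"dx": -3,"dy": -48,"dz": -15,"spin": -4.9,"hand": 0.43},{"dx": -3,"dy": -48,"dz": -20,"spin": -4.9,"hand": 0.43},{"dx": -3,"dy": -50,"dz": -20,"spin": -4.9,"hand": 0.43},{"dx": -3,"dy": -50,"dz": -20,"spin": -4.9,"hand": 0.43},{"dx": -3,"dy": -48,"dz": -20,"spin": -4.9,"hand": 0.43}]'

```text
t: 2.65
eef_pos: [0.4346, -0.2869, 0.3091]
ee_rot: [-1.382, 1.571, -0.3]
force: [1.1, 0.2, 1.0]
width: 0.05
```

```bash
python3 - <<'E'
from h import *
st=status.get_state();print(st['eef_pos'],st['q']);Rt=R.from_euler('xyz',st['ee_rot']).as_matrix();print(np.degrees(np.arctan2(Rt[1,1],Rt[0,1])))
grab('wrist','w1.png');grab('scene','s1.png')
E
```

```text
[ 0.43457376 -0.28687576  0.30905718] [-2.06237902e-01  1.92046358e-01 -4.57363108e-01  3.00185613e-05
 -9.21133046e-01 -2.82538030e-01]
151.99624188861057
```

View pics/w1.png

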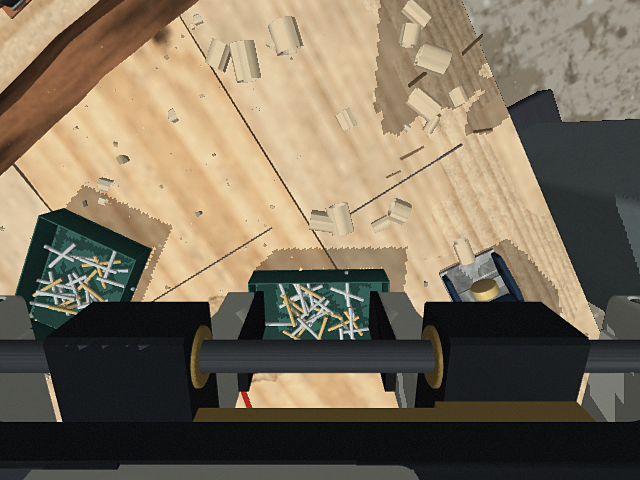

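View pics/s1.png

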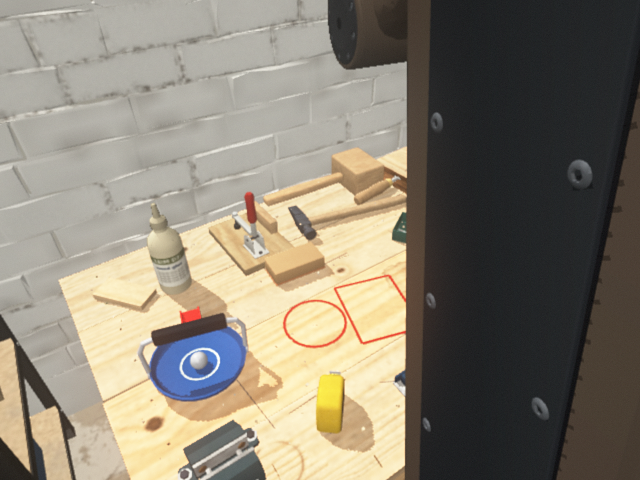

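```bash
python3 - <<'E'
from h import *
C=cam('wrist')
p=onz(C,[(249,271),(388,270)],.028); print(p, p.mean(0),np.degrees(np.arctan2(*(p[0]-p[1])[[1,0]])),np.linalg.norm(p[0]-p[1]))
print('chips',onz(C,[(323,231),(345,235),(378,228),(312,215)],0).round(3))
print(onz(C,[(465,250)],0).round(3), 'plane', onz(C,[(525,300)],0.03).round(3))
E
python3 -c "
import cv2
a=cv2.imread('pics/w1.png')[190:350,200:430]; cv2.imwrite('pics/w1c.png',cv2.resize(a,None,fx=3.4,fy=3.4,interpolation=2))"
```

```text
[[ 0.48783579 -0.29428249  0.028     ]
 [ 0.39452906 -0.24495462  0.028     ]] [ 0.44118243 -0.26961855  0.028     ] -27.863780365143977 0.10554327545255678
chips [[ 0.427 -0.289  0.   ]
 [ 0.412 -0.277  0.   ]
 [ 0.386 -0.27   0.   ]
 [ 0.428 -0.304  0.   ]]
[[ 0.331 -0.218  0.   ]] plane [[ 0.311 -0.173  0.03 ]]
```

View pics/w1c.png

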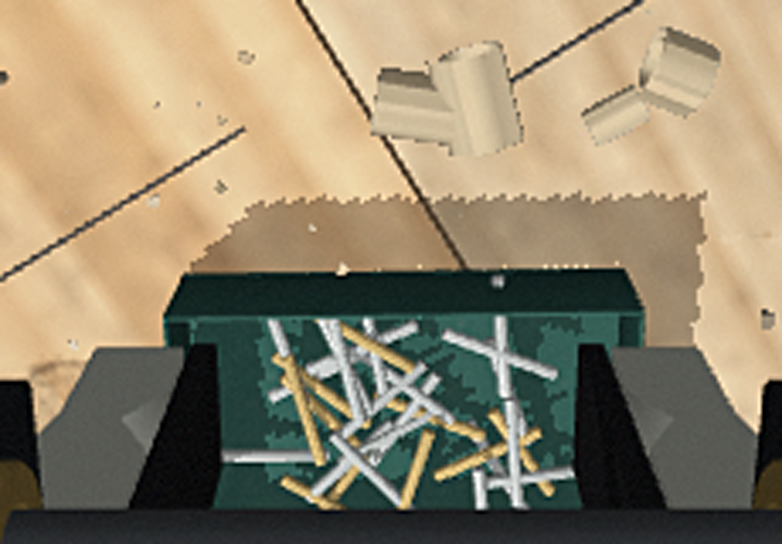

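```bash
python3 - <<'E'
from h import *
C=cam('wrist')
for uv,z in [([(253.5,269.5),(385,269.5)],0),([(248.5,283),(389.5,283)],.028)]:
    p=onz(C,uv,z); print(p.round(4).tolist(), p.mean(0),np.degrees(np.arctan2(*(p[0]-p[1])[[1,0]])),np.linalg.norm(p[0]-p[1]))
E
```

```text
[[0.4937, -0.2866, 0.0], [0.3963, -0.2342, 0.0]] [ 0.44499984 -0.26042465  0.        ] -28.30363807351306 0.11054899044510395
[[0.4933, -0.286, 0.028], [0.398, -0.2347, 0.028]] [ 0.44565317 -0.26036977  0.028     ] -28.316985893447324 0.1082440848859452
```

>>> apply_moves --commands '[{"dx": 0,"dy": 0,"dz": -25,"hand": 0.43},{"dx": 0,"dy": 0,"dz": -35,"hand": 0.43},{"dx": 0,"dy": 0,"dz": -30,"hand": 0.43},{"dx": 0,"dy": 0,"dz": -19,"hand": 0.43},{"dx": 0,"dy": 0,"dz": -10,"hand": 0.43}]'

```text
invalid input at $.commands[0]: expected keys dx, dy, dz, spin, hand
```

```bash
python3 - <<'E'
from h import *
grab('side','d1.png');grab('wrist','w2.png')
c=np.array([.4643,-.2252]);ub=-118.3;um=-104.0
u=lambda a:np.array([np.cos(np.radians(a)),np.sin(np.radians(a))])
for nm,rc in [('rect',np.array([.5062,-.132]))]:
    f0=c+.040*u(ub); 
    f1=rc+.040*u(um)
    print(f0,f1,f1-f0)
E
```

```text
[ 0.44533647 -0.26041909] [ 0.49652312 -0.17081183] [0.05118665 0.08960727]
```

View pics/d1.png

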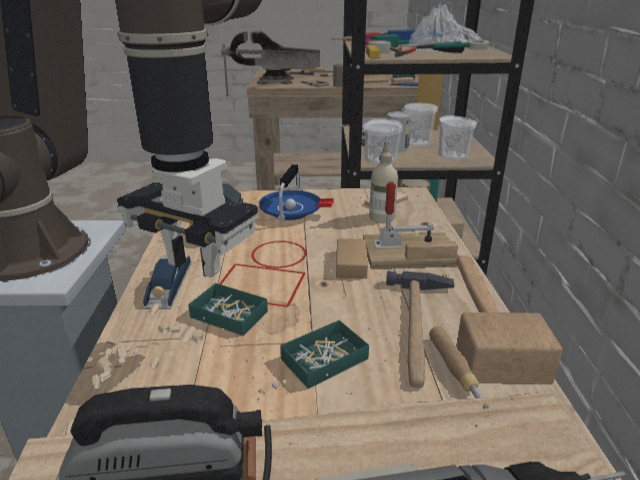

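View pics/w2.png

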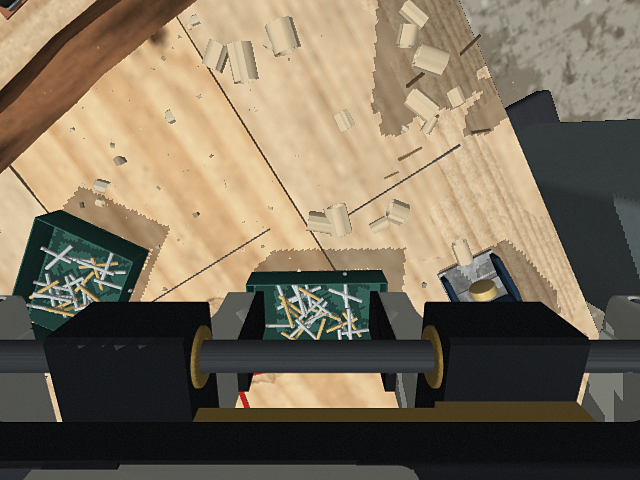

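```bash
python3 - <<'E'
from h import *
C=cam('wrist');st=status.get_state();e=st['eef_pos']
print(e,proj(C,[[e[0],e[1],0],[e[0],e[1],e[2]-.178],[.4453,-.2604,0]]))
print(proj(cam('side'),[[e[0],e[1],0],[e[0],e[1],e[2]-.178],[.4453,-.2604,0.028]]))
E
```

```text
[ 0.43442937 -0.28598994  0.30884921] [[316.55306815 234.35722134]
 [317.45250543 307.29399491]
 [319.37220834 266.01279702]]
[[204.57003915 335.97773913]
 [195.11931613 266.48356998]
 [212.46354437 312.4296027 ]]
```

>>> apply_moves --commands '[{"dx": 0,"dy": -1,"dz": -25,"spin": -0.3,"hand": 0.43},{"dx": 0,"dy": 0,"dz": -35,"spin": 0,"hand": 0.43},{"dx": 0,"dy": 0,"dz": -30,"spin": 0,"hand": 0.43},{"dx": 0,"dy": 0,"dz": -19,"spin": 0,"hand": 0.43},{"dx": 0,"dy": 0,"dz": -9,"spin": 0,"hand": 0.43}]'

```text
t: 3.48
eef_pos: [0.4353, -0.2852, 0.1914]
ee_rot: [1.787, 1.57, 2.868]
force: [0.3, -0.3, -0.2]
width: 0.0502
```

```bash
python3 - <<'E'
from h import *
grab('side','d2.png');grab('wrist','w3.png'); print(status.get_state()['eef_pos'])
a=cv2.imread('pics/d2.png')[200:370,100:340]; cv2.imwrite('pics/d2c.png',cv2.resize(a,None,fx=3.3,fy=3.3,interpolation=2))
E
```

```text
[ 0.43520349 -0.28547828  0.19155106]
```

View pics/d2c.png

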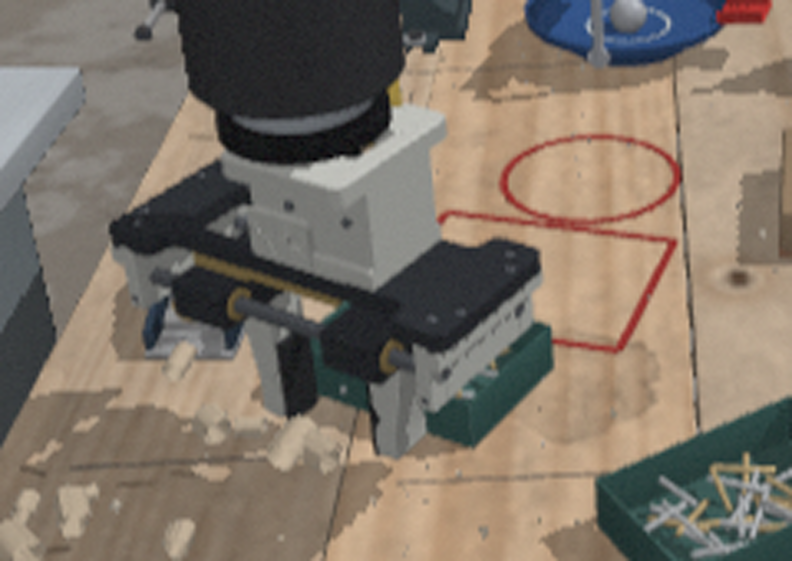

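View pics/w3.png

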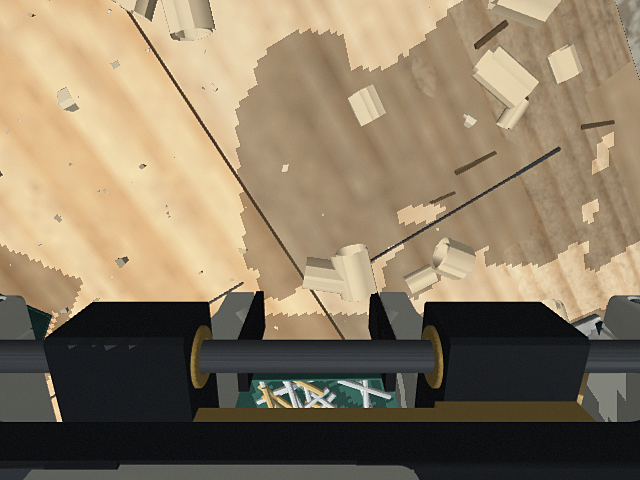

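>>> apply_moves --commands '[{"dx": 2,"dy": 4,"dz": -1,"spin": 0,"hand": 0.43},{"dx": 3,"dy": 5,"dz": 0,"spin": 0,"hand": 0.43},{"dx": 2,"dy": 4,"dz": 0,"spin": 0,"hand": 0.43},{"dx": 1,"dy": 2,"dz": 0,"spin": 0,"hand": 0.43},{"dx": 1,"dy": 2,"dz": 0,"spin": 0,"hand": 0.43}]'

```text
t: 4.2
eef_pos: [0.4438, -0.2693, 0.1909]
ee_rot: [2.86, 1.57, -2.344]
force: [-3.2, -4.1, 4.0]
width: 0.05
```

>>> apply_moves --commands '[{"dx": 3,"dy": 5,"dz": 0,"spin": 0.7,"hand": 0.43},{"dx": 5,"dy": 9,"dz": 0,"spin": 1.4,"hand": 0.43},{"dx": 5,"dy": 9,"dz": 0,"spin": 1.4,"hand": 0.43},{"dx": 5,"dy": 9,"dz": 0,"spin": 1.4,"hand": 0.43},{"dx": 3,"dy": 5,"dz": 0,"spin": 0.7,"hand": 0.43}]'

```text
t: 4.82
eef_pos: [0.4653, -0.2315, 0.1907]
ee_rot: [1.853, 1.571, 3.032]
force: [-2.5, -3.7, 4.2]
width: 0.0501
```

```bash
python3 - <<'E'
from h import *
grab('side','d3.png');grab('scene','s3.png'); st=status.get_state();print(st['eef_pos'],st['force'],R.from_euler('xyz',st['ee_rot']).as_matrix()[:2,1])
a=cv2.imread('pics/d3.png')[200:370,100:340]; cv2.imwrite('pics/d3c.png',cv2.resize(a,None,fx=3.3,fy=3.3,interpolation=2))
E
```

```text
[ 0.46535147 -0.23135975  0.19044454] [ 0.06355426 -0.37757638 -0.073044  ] [-0.92400714  0.38237521]
```

View pics/d3c.png

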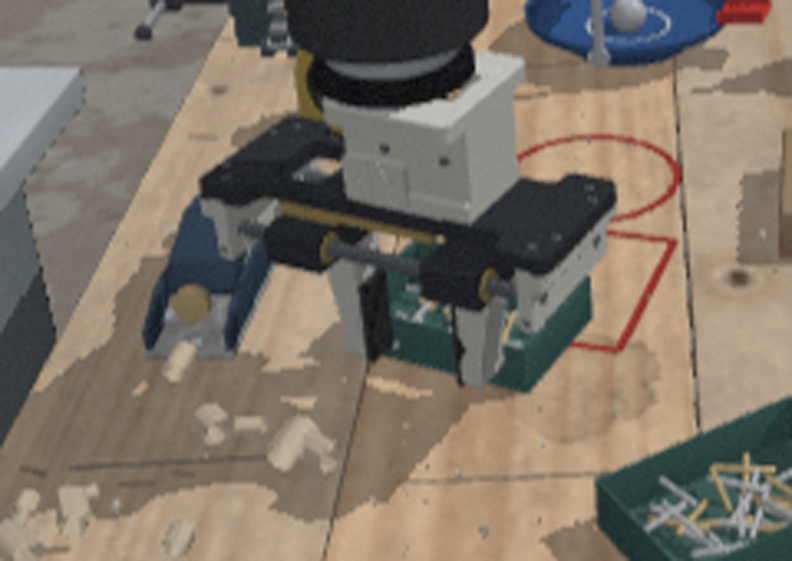

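View pics/s3.png

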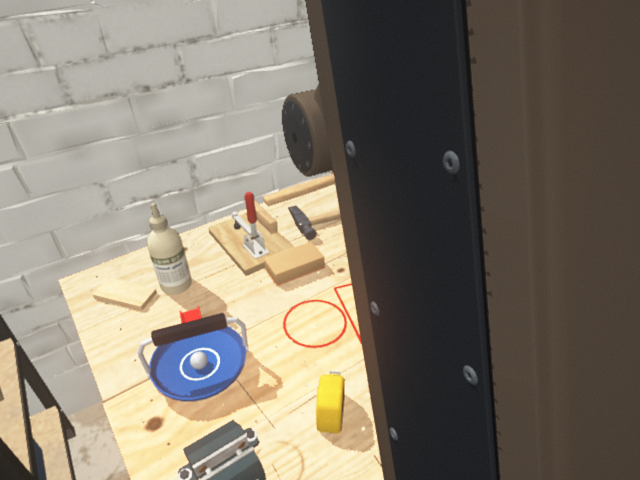

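>>> apply_moves --commands '[{"dx": 4,"dy": 7,"dz": 0,"spin": 1.3,"hand": 0.43},{"dx": 8,"dy": 14,"dz": 0,"spin": 2.2,"hand": 0.43},{"dx": 8,"dy": 14,"dz": 0,"spin": 2.2,"hand": 0.43},{"dx": 6,"dy": 11,"dz": 0,"spin": 1.9,"hand": 0.43},{"dx": 3,"dy": 5,"dz": 0,"spin": 0.9,"hand": 0.43}]'

```text
t: 5.55
eef_pos: [0.4945, -0.1802, 0.1906]
ee_rot: [1.555, 1.571, 2.883]
force: [-0.1, -2.0, -0.6]
width: 0.0498
```

```bash
python3 - <<'E'
from h import *
grab('side','d4.png'); st=status.get_state();print(st['eef_pos'],st['force'],R.from_euler('xyz',st['ee_rot']).as_matrix()[:2,1])
a=cv2.imread('pics/d4.png')[200:370,100:340]; cv2.imwrite('pics/d4c.png',cv2.resize(a,None,fx=3.3,fy=3.3,interpolation=2))
E
```

```text
[ 0.49472864 -0.1800887   0.19069766] [0.19304122 0.05510096 0.33615113] [-0.97081001  0.23984951]
```

View pics/d4c.png

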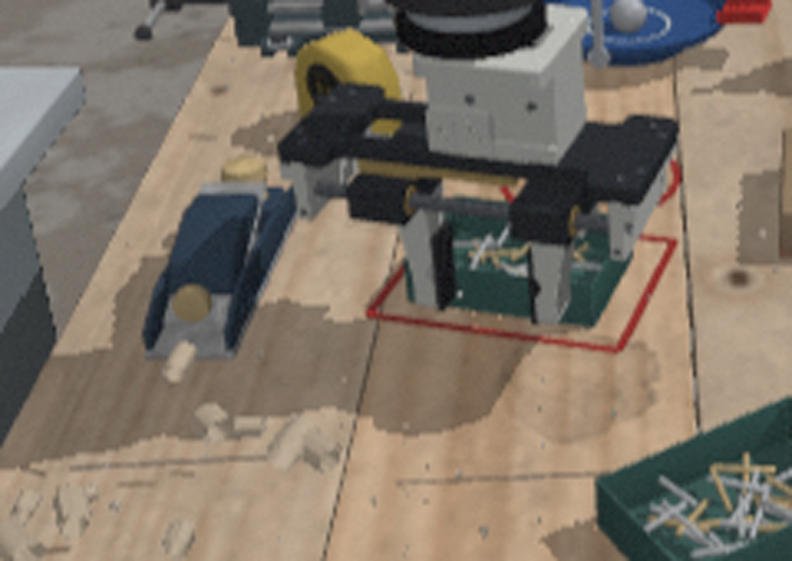

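>>> apply_moves --commands '[{"dx": -2,"dy": -8,"dz": 0,"spin": 0,"hand": 0.43},{"dx": -2,"dy": -8,"dz": 5,"spin": 0,"hand": 0.2},{"dx": 0,"dy": 0,"dz": 40,"spin": 0,"hand": 0},{"dx": 0,"dy": 0,"dz": 50,"spin": 0,"hand": 0},{"dx": 4,"dy": 20,"dz": 50,"spin": 0,"hand": 0}]'

```text
t: 6.22
eef_pos: [0.4932, -0.1786, 0.3375]
ee_rot: [2.488, 1.571, -2.472]
force: [1.1, 0.7, -0.3]
width: 0.0839
```

>>> apply_moves --commands '[{"dx": 7,"dy": 50,"dz": 15,"spin": 0,"hand": 0},{"dx": 7,"dy": 50,"dz": 0,"spin": 0,"hand": 0},{"dx": 7,"dy": 50,"dz": 0,"spin": 0,"hand": 0},{"dx": 7,"dy": 50,"dz": 0,"spin": 0,"hand": 0},{"dx": 7,"dy": 50,"dz": 0,"spin": 0,"hand": 0}]'

```text
t: 6.85
eef_pos: [0.5289, 0.0734, 0.3513]
ee_rot: [-0.799, 1.57, 0.526]
force: [0.5, -0.7, 0.8]
width: 0.0875
```

```bash
python3 - <<'E'
from h import *
grab('side','d5.png');grab('scene','s5.png');st=status.get_state();grab('wrist','w5.png'); print(st['eef_pos'],st['force'],R.from_euler('xyz',st['ee_rot']).as_matrix()[:2,1],st['q'],st['t'])
a=cv2.imread('pics/d5.png')[200:370,100:340]; cv2.imwrite('pics/d5c.png',cv2.resize(a,None,fx=3.3,fy=3.3,interpolation=2))
a=cv2.imread('pics/s5.png')[250:370,260:460]; cv2.imwrite('pics/s5c.png',cv2.resize(a,None,fx=4,fy=4,interpolation=2))
E
```

```text
[0.52971442 0.07550213 0.35116436] [-5.44471154e-01 -1.68423995e-05  3.00825405e-01] [-0.97070399  0.24027608] [ 5.08200941e-01  1.71787405e-01 -3.73472933e-01  1.24491841e-05
 -1.02406436e+00 -7.50857263e-01] 6.95
```

View pics/d5c.png

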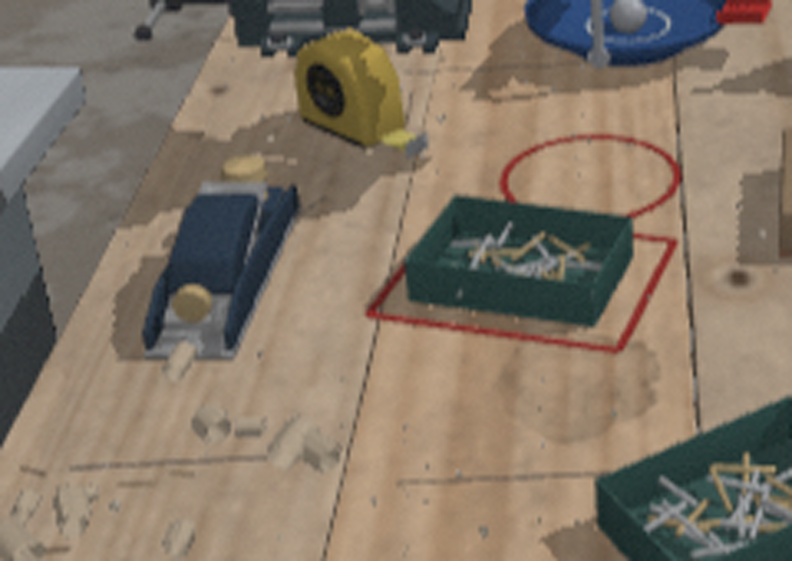

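View pics/s5c.png

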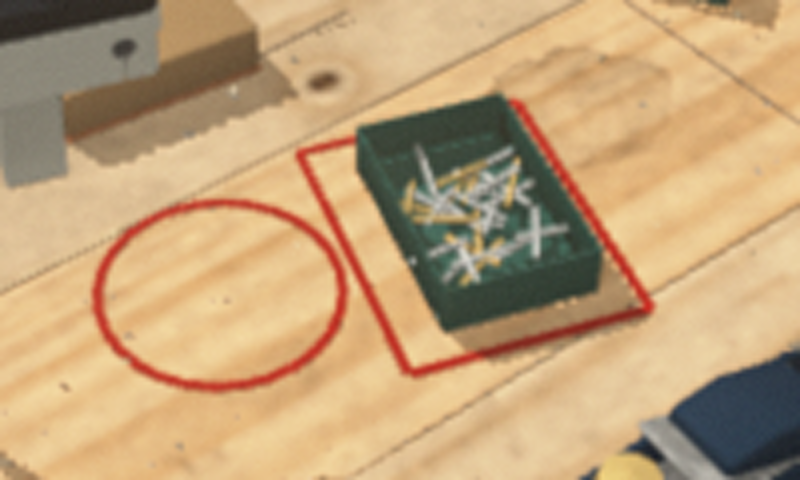

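View pics/w5.png

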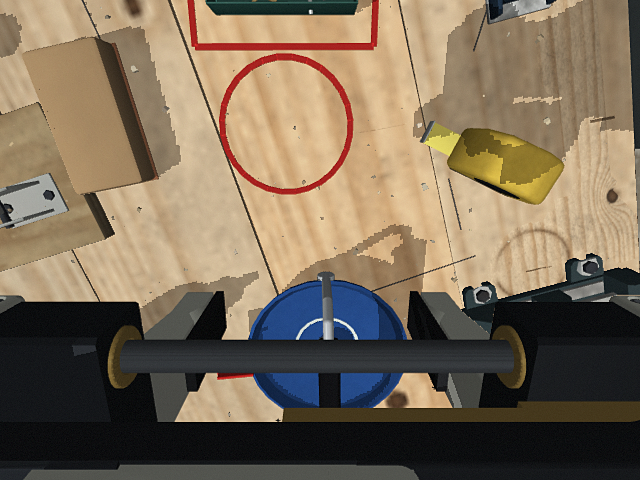

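```bash
python3 - <<'E'
from h import *
S=cam('scene');
b=onz(S,np.array([(360,130),(503,98),(600,245),(447,285)])/4+[260,250],.028)
u=lambda a:np.array([np.cos(np.radians(a)),np.sin(np.radians(a))])
rc=np.array([.5062,-.132])
print('box',b.mean(0),[(round((p[:2]-rc)@u(-104),4),round((p[:2]-rc)@u(-14),4)) for p in b])
W=cam('wrist')
im=cv2.imread('pics/w5.png');hsv=cv2.cvtColor(im,cv2.COLOR_BGR2HSV);H,Sa,V=[hsv[...,i].astype(int) for i in range(3)]
def cfit(p):
    A=np.c_[2*p[:,:2],np.ones(len(p))]; s=np.linalg.lstsq(A,(p[:,:2]**2).sum(1),rcond=None)[0]; return s[:2],np.sqrt(s[2]+s[:2]@s[:2])
m=((H<8)|(H>172))&(Sa>130)&(V>80)
for s,ce,k in comps(m,300):
    ys,xs=np.nonzero(k);
    if 40<s[1]<80: print('circle',cfit(onz(W,np.c_[xs,ys])))
    print(s,ce)
m=(H>100)&(H<125)&(Sa>120)&(V>50)
m[415:]=0
pts=[]
for y in list(range(292,338))+list(range(376,405)):
    xs=np.nonzero(m[y,240:415])[0]+240
    if len(xs)>30: pts+=[(xs[0],y),(xs[-1],y)]
pts=np.array(pts)
for it in range(3):
    p=onz(W,pts,.030);c,r=cfit(p);e=abs(np.linalg.norm(p[:,:2]-c,axis=1)-r);pts=pts[e<max(.003,1.5*np.median(e))]
print('rim',c,r,len(pts))
w=(Sa<60)&(V>150)
ring=[]
for y in range(310,338):
    xs=np.nonzero(w[y,292:364])[0]+292
    if len(xs): ring+=[(y,xs.min(),xs.max())]
print(ring[:3],ring[-4:])
a=im[255:420,220:430];cv2.imwrite('pics/w5c.png',cv2.resize(a,None,fx=3.7,fy=3.6,interpolation=2))
E
```

```text
box [ 0.50390306 -0.13265408  0.028     ] [(np.float64(-0.0357), np.float64(0.05)), (np.float64(0.0369), np.float64(0.0488)), (np.float64(0.038), np.float64(-0.0535)), (np.float64(-0.0345), np.float64(-0.0536))]
[ 187    0  192   50 1844] [283.58893709  38.28253796]
circle (array([ 0.53563548, -0.01423961]), np.float64(0.05523635461851142))
[ 219   53  135  141 2538] [285.68833727 119.79787234]
rim [0.54985677 0.19454257] 0.07573532306691541 150
[(318, np.int64(320), np.int64(334)), (319, np.int64(315), np.int64(338)), (320, np.int64(313), np.int64(340))] [(334, np.int64(298), np.int64(355)), (335, np.int64(297), np.int64(356)), (336, np.int64(297), np.int64(356)), (337, np.int64(296), np.int64(357))]
```

View pics/w5c.png

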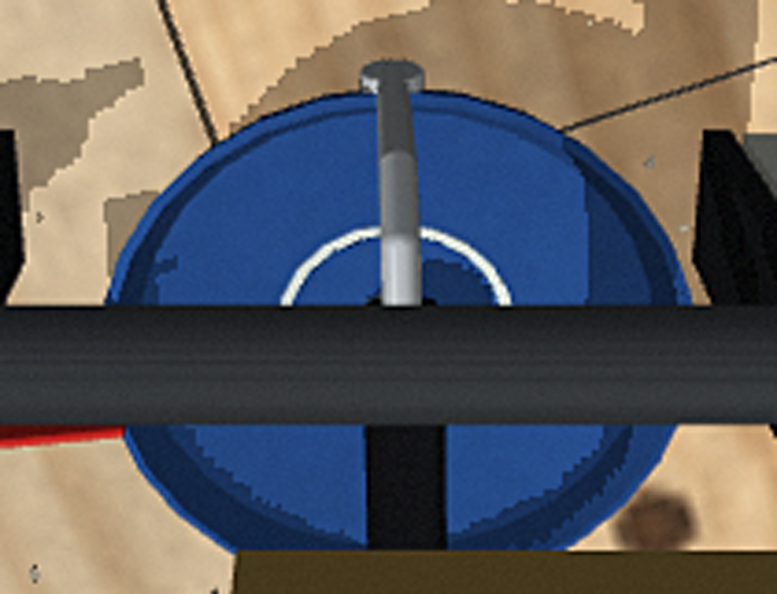

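```bash
python3 - <<'E'
from h import *
W=cam('wrist');st=status.get_state()
im=cv2.imread('pics/w5.png')
for y in [376,385,395,405]: 
    r=im[y].max(1); xs=[x for x in range(300,360) if r[x]<60]; print(y,xs[0],xs[-1])
    print(onz(W,[((xs[0]+xs[-1])/2,y)],.108).round(4))
E
```

```text
376 319 339
[[0.5425 0.1609 0.108 ]]
385 319 339
[[0.5443 0.1685 0.108 ]]
395 319 339
[[0.5463 0.177  0.108 ]]
405 320 340
[[0.5476 0.1858 0.108 ]]
```

>>> apply_moves --commands '[{"dx": 4,"dy": 25,"dz": 0,"spin": 0.9,"hand": 0},{"dx": 6,"dy": 40,"dz": 0,"spin": 0,"hand": 0},{"dx": 6,"dy": 34,"dz": 0,"spin": 0,"hand": 0},{"dx": 4,"dy": 20,"dz": 0,"spin": 0,"hand": 0},{"dx": 0,"dy": 0,"dz": -15,"spin": 0,"hand": 0}]'

```text
t: 7.62
eef_pos: [0.5496, 0.192, 0.3362]
ee_rot: [-0.792, 1.569, 0.55]
force: [-0.4, -1.3, -0.1]
width: 0.0877
```

>>> apply_moves --commands '[{"dx": 0,"dy": 0,"dz": -15,"spin": 0,"hand": 0},{"dx": 0,"dy": 0,"dz": -20,"spin": 0,"hand": 0},{"dx": 0,"dy": 0,"dz": -20,"spin": 0,"hand": 0},{"dx": 0,"dy": 0,"dz": -15,"spin": 0,"hand": 0.4},{"dx": 0,"dy": 0,"dz": -10,"spin": 0,"hand": 0.5}]'

```text
t: 8.25
eef_pos: [0.5488, 0.1911, 0.2545]
ee_rot: [2.45, 1.57, -2.492]
force: [0.3, 0.9, 0.3]
width: 0.073
```

```bash
python3 - <<'E'
from h import *
grab('side','d6.png');grab('scene','s6.png');st=status.get_state();grab('wrist','w6.png'); print(st['eef_pos'],st['force'],np.degrees(np.arctan2(*R.from_euler('xyz',st['ee_rot']).as_matrix()[:2,1][::-1])),st['width'])
a=cv2.imread('pics/d6.png')[100:240,220:400]; cv2.imwrite('pics/d6c.png',cv2.resize(a,None,fx=4.2,fy=4.2,interpolation=2))
a=cv2.imread('pics/s6.png')[230:410,100:300]; cv2.imwrite('pics/s6c.png',cv2.resize(a,None,fx=3.3,fy=3.3,interpolation=2))
E
```

```text
[0.54868503 0.19127544 0.25445217] [0.25978686 0.47162345 0.29580792] 166.83084864925542 0.06553644310102019
```

View pics/d6c.png

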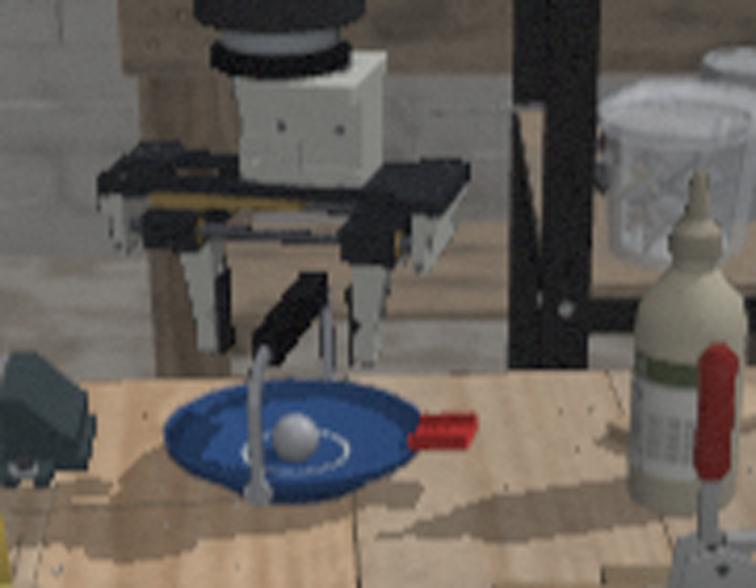

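View pics/s6c.png

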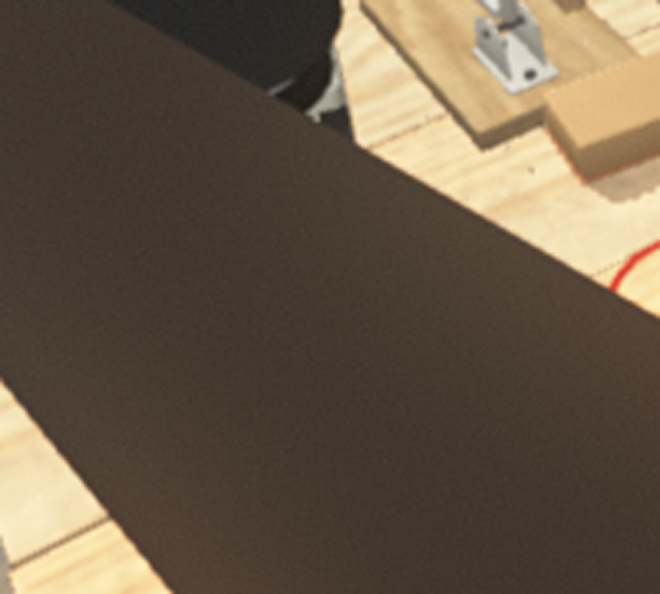

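View pics/w6.png

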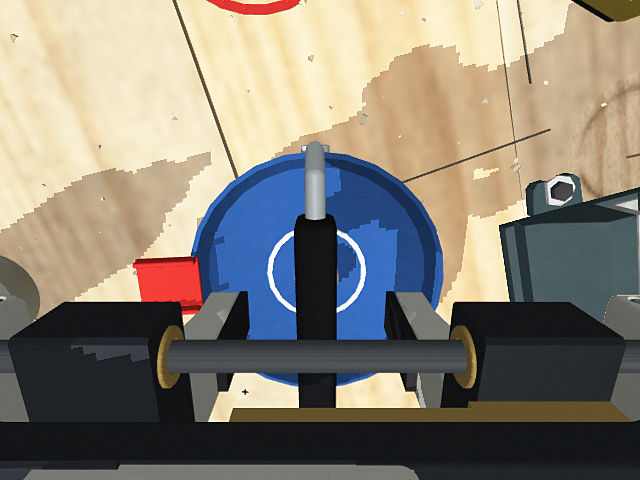

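```bash
python3 - <<'E'
from h import *
W=cam('wrist');st=status.get_state()
im=cv2.imread('pics/w6.png');hsv=cv2.cvtColor(im,cv2.COLOR_BGR2HSV);H,Sa,V=[hsv[...,i].astype(int) for i in range(3)]
def cfit(p):
    A=np.c_[2*p[:,:2],np.ones(len(p))]; s=np.linalg.lstsq(A,(p[:,:2]**2).sum(1),rcond=None)[0]; return s[:2],np.sqrt(s[2]+s[:2]@s[:2])
w=(Sa<70)&(V>140); w[:225]=0;w[320:]=0;w[:,:262]=0;w[:,372:]=0;w[:,290:340]=0
ys,xs=np.nonzero(w);print('ring',cfit(onz(W,np.c_[xs,ys],.0133)),len(xs))
m=(H>100)&(H<125)&(Sa>120)&(V>50)
pts=[]
for y in range(165,285):
    xs=np.nonzero(m[y,180:460])[0]+180
    if y<250: pts+=[(xs[0],y)]
    pts+=[(xs[-1],y)]
pts=np.array(pts)
for it in range(4):
    p=onz(W,pts,.030);c,r=cfit(p);e=abs(np.linalg.norm(p[:,:2]-c,axis=1)-r);pts=pts[e<max(.002,1.5*np.median(e))]
print('rim',c,r,len(pts))
for y in [230,250,280,320,335,378,400]:
    r=im[y].max(1); xs=[x for x in range(285,350) if r[x]<60]; print(y,xs[0],xs[-1],onz(W,[((xs[0]+xs[-1])/2,y)],.108).round(4))
red=((H<8)|(H>172))&(Sa>130)&(V>80)
for s,ce,k in comps(red,300): print('red',s,ce,onz(W,[ce],.032))
print('barend',onz(W,[(316,216)],.102), onz(W,[(315,150)],.03))
print(st['eef_pos'])
E
```

```text
ring (array([0.55153825, 0.19794097]), np.float64(0.030510623362298726)) 857
rim [0.55137338 0.19724046] 0.07620953856347834 205
230 294 336 [[0.5399 0.1458 0.108 ]]
250 294 336 [[0.5416 0.1531 0.108 ]]
280 295 336 [[0.5441 0.1647 0.108 ]]
320 297 335 [[0.5478 0.1812 0.108 ]]
335 297 335 [[0.5493 0.1877 0.108 ]]
378 298 336 [[0.5535 0.2073 0.108 ]]
400 299 335 [[0.5559 0.218  0.108 ]]
red [207   0  93  15 849] [254.70671378   6.40047114] [[0.54755469 0.04967068 0.032     ]]
red [ 132  257   71   58 3025] [170.62578512 281.44528926] [[0.63654008 0.1766382  0.032     ]]
barend [[0.53867096 0.14213093 0.102     ]] [[0.53449829 0.12192404 0.03      ]]
[0.54896254 0.19154865 0.25530266]
```

>>> apply_moves --commands '[{"dx": 1,"dy": 2.5,"dz": 0,"spin": 0.4,"hand": 0.5},{"dx": 1.3,"dy": 3,"dz": 0,"spin": 0.3,"hand": 0.6},{"dx": 0,"dy": 0,"dz": 0,"spin": 0,"hand": 0.65},{"dx": 0,"dy": 0,"dz": 0,"spin": 0,"hand": 0.7},{"dx": 0,"dy": 0,"dz": 0,"spin": 0,"hand": 0.72}]' --grip_force 15

```text
t: 9.02
eef_pos: [0.5512, 0.1973, 0.2557]
ee_rot: [1.526, 1.571, 2.88]
force: [-0.2, -0.2, 0.2]
width: 0.0255
```

```bash
python3 - <<'E'
from h import *
st=status.get_state();grab('wrist','w7.png'); print(st['eef_pos'],st['force'],np.degrees(np.arctan2(*R.from_euler('xyz',st['ee_rot']).as_matrix()[:2,1][::-1])),st['width'])
E
```

```text
[0.55120038 0.19729279 0.25569337] [-0.18041446 -0.19880906  0.22058921] 167.5619724766982 0.025547937556069183
```

View pics/w7.png

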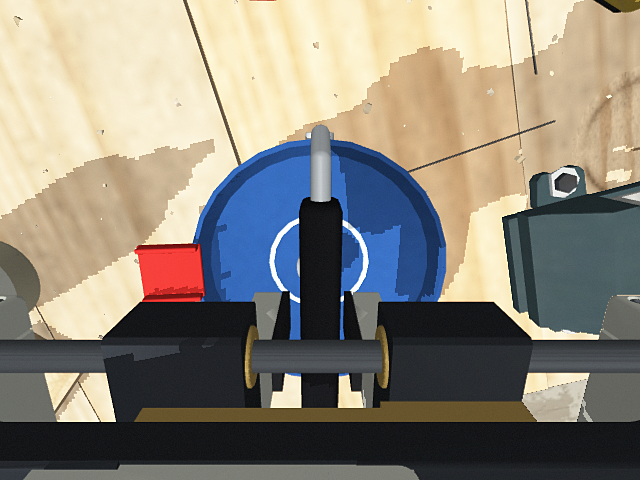

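```bash
python3 - <<'E'
from h import *
W=cam('wrist');st=status.get_state();e=st['eef_pos']
im=cv2.imread('pics/w7.png')
for y in [215,240,265,285,310,330]:
    r=im[y].max(1); xs=[x for x in range(297,346) if r[x]<60]; print(y,xs[0],xs[-1],onz(W,[((xs[0]+xs[-1])/2,y)],.108).round(4))
print(proj(W,[[e[0],e[1],.108],[e[0],e[1],.078]]))
E
```

```text
215 299 341 [[0.5399 0.1465 0.108 ]]
240 300 341 [[0.5417 0.1556 0.108 ]]
265 300 341 [[0.5437 0.1651 0.108 ]]
285 300 340 [[0.5456 0.173  0.108 ]]
310 300 345 [[0.5469 0.1835 0.108 ]]
330 301 345 [[0.5486 0.1921 0.108 ]]
[[319.21343214 342.54104603]
 [318.69987216 308.00116686]]
```

>>> apply_moves --commands '[{"dx": -0.5,"dy": 0,"dz": 0,"spin": 0,"hand": 0.76},{"dx": 0,"dy": 0,"dz": 0,"spin": 0,"hand": 0.79},{"dx": 0,"dy": 0,"dz": 0,"spin": 0,"hand": 0.82},{"dx": 0,"dy": 0,"dz": 0,"spin": 0,"hand": 0.85},{"dx": 0,"dy": 0,"dz": 0,"spin": 0,"hand": 1}]' --grip_force 10

```text
t: 9.7
eef_pos: [0.5506, 0.1973, 0.2556]
ee_rot: [2.035, 1.57, -2.894]
force: [-2.1, 0.3, 0.5]
width: 0.0156
```

>>> apply_moves --commands '[{"dx": 0,"dy": 0,"dz": 0,"spin": 0,"hand": 1},{"dx": 0,"dy": 0,"dz": 0,"spin": 0,"hand": 1},{"dx": 0,"dy": 0,"dz": 0,"spin": 0,"hand": 1},{"dx": 0,"dy": 0,"dz": 0,"spin": 0,"hand": 1},{"dx": 0,"dy": 0,"dz": 0,"spin": 0,"hand": 1}]' --grip_force 50

```text
t: 10.32
eef_pos: [0.5509, 0.1973, 0.2556]
ee_rot: [-1.199, 1.571, 0.155]
force: [-1.1, -0.4, -2.2]
width: 0.0153
```

>>> apply_moves --commands '[{"dx": 0,"dy": 0,"dz": 1,"spin": 0,"hand": 1},{"dx": 0,"dy": 0,"dz": 2,"spin": 0,"hand": 1},{"dx": 0,"dy": 0,"dz": 3,"spin": 0,"hand": 1},{"dx": 0,"dy": 0,"dz": 3,"spin": 0,"hand": 1},{"dx": 0,"dy": 0,"dz": 2,"spin": 0,"hand": 1}]'

```text
t: 10.95
eef_pos: [0.5508, 0.1974, 0.267]
ee_rot: [-0.732, 1.57, 0.622]
force: [-0.3, 0.3, -3.2]
width: 0.0157
```

```bash
python3 - <<'E'
from h import *
st=status.get_state();grab('wrist','w8.png');grab('side','d8.png'); print(st['eef_pos'],st['force'],st['moment'],st['width'])
a=cv2.imread('pics/d8.png')[100:240,220:400]; cv2.imwrite('pics/d8c.png',cv2.resize(a,None,fx=4.2,fy=4.2,interpolation=2))
E
```

```text
[0.55084093 0.19736507 0.26700137] [-0.31553867  0.26533411 -3.17655725] [ 0.11469816 -0.02315865  0.01975789] 0.015665331189609423
```

View pics/d8c.png

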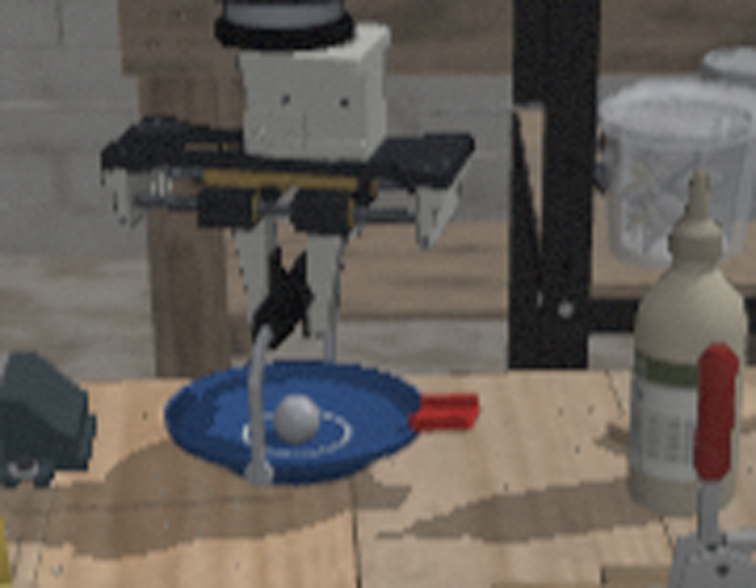

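View pics/w8.png

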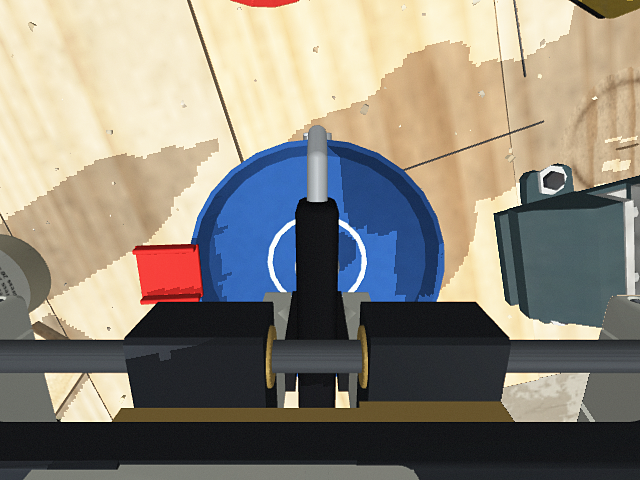

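>>> apply_moves --commands '[{"dx": 0,"dy": 0,"dz": 2,"spin": 0,"hand": 1},{"dx": 0,"dy": 0,"dz": 4,"spin": 0,"hand": 1},{"dx": 0,"dy": 0,"dz": 6,"spin": 0,"hand": 1},{"dx": 0,"dy": 0,"dz": 7,"spin": 0,"hand": 1},{"dx": 0,"dy": 0,"dz": 8,"spin": 0,"hand": 1}]'

```text
t: 11.68
eef_pos: [0.5508, 0.1973, 0.2943]
ee_rot: [-0.777, 1.571, 0.577]
force: [-0.6, 0.7, -3.9]
width: 0.0152
```

>>> apply_moves --commands '[{"dx": 0,"dy": 0,"dz": 8,"spin": 0,"hand": 1},{"dx": 0,"dy": 0,"dz": 8,"spin": 0,"hand": 1},{"dx": 0,"dy": 0,"dz": 8,"spin": 0,"hand": 1},{"dx": 0,"dy": 0,"dz": 8,"spin": 0,"hand": 1},{"dx": 0,"dy": 0,"dz": 8,"spin": 0,"hand": 1}]'

```text
t: 12.3
eef_pos: [0.5507, 0.1973, 0.3342]
ee_rot: [0.347, 1.571, 1.7]
force: [-0.3, 0.3, -2.9]
width: 0.016
```

>>> apply_moves --commands '[{"dx": 0,"dy": 0,"dz": 7,"spin": 0,"hand": 1},{"dx": 0,"dy": 0,"dz": 6,"spin": 0,"hand": 1},{"dx": 0,"dy": 0,"dz": 4,"spin": 0,"hand": 1},{"dx": 0,"dy": 0,"dz": 3,"spin": 0,"hand": 1},{"dx": 0,"dy": 0,"dz": 1,"spin": 0,"hand": 1}]'

```text
t: 12.92
eef_pos: [0.5508, 0.1973, 0.3547]
ee_rot: [-2.054, 1.571, -0.701]
force: [0.4, 0.3, -3.0]
width: 0.0157
```

```bash
python3 - <<'E'
from h import *
st=status.get_state();grab('side','d9.png'); print(st['t'],st['eef_pos'],st['force'],st['q'],st['width'])
a=cv2.imread('pics/d9.png')[60:240,200:400]; cv2.imwrite('pics/d9c.png',cv2.resize(a,None,fx=3.3,fy=3.3,interpolation=2))
E
```

```text
12.925 [0.55076972 0.1973237  0.35474279] [ 0.37529769  0.33593628 -2.99207877] [ 6.78038104e-01  2.49494425e-01 -2.62416230e-01  1.50915416e-05
 -1.05888311e+00 -8.95093526e-01] 0.015703361895399275
```

View pics/d9c.png

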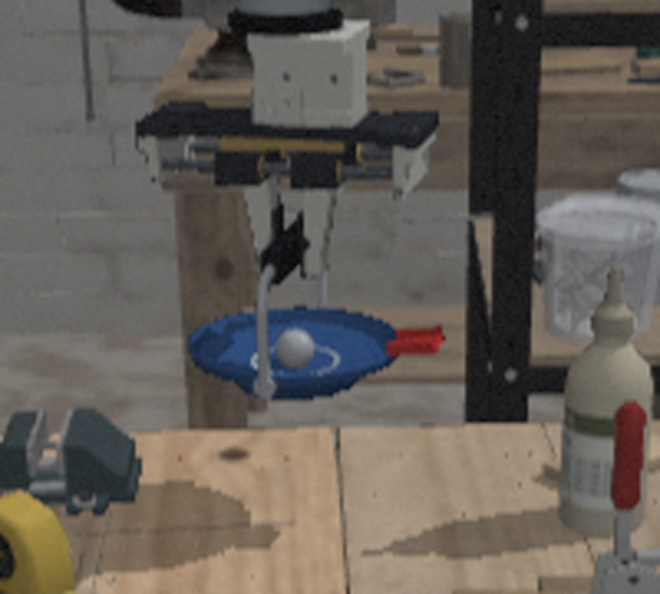

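>>> apply_moves --commands '[{"dx": -0.3,"dy": -2,"dz": 0,"spin": -0.5,"hand": 1},{"dx": -0.3,"dy": -3,"dz": 0,"spin": -1,"hand": 1},{"dx": -0.3,"dy": -4,"dz": 0,"spin": -1.5,"hand": 1},{"dx": -0.3,"dy": -5,"dz": 0,"spin": -2,"hand": 1},{"dx": -0.3,"dy": -6,"dz": 0,"spin": -2.5,"hand": 1}]'

```text
t: 13.6
eef_pos: [0.5492, 0.1769, 0.3546]
ee_rot: [2.462, 1.571, -2.602]
force: [-0.3, 0.3, -2.7]
width: 0.0159
```

>>> apply_moves --commands '[{"dx": -0.6,"dy": -6,"dz": 0,"spin": -3,"hand": 1},{"dx": -0.6,"dy": -7,"dz": 0,"spin": -3.5,"hand": 1},{"dx": -0.6,"dy": -8,"dz": 0,"spin": -4,"hand": 1},{"dx": -0.6,"dy": -9,"dz": 0,"spin": -4,"hand": 1},{"dx": -0.6,"dy": -9,"dz": 0,"spin": -4,"hand": 1}]'

```text
t: 14.22
eef_pos: [0.5462, 0.1377, 0.3547]
ee_rot: [-0.061, 1.571, 0.835]
force: [1.0, -0.3, -3.6]
width: 0.0157
```

>>> apply_moves --commands '[{"dx": -0.6,"dy": -9,"dz": 0,"spin": -4,"hand": 1},{"dx": -0.6,"dy": -9,"dz": 0,"spin": -4,"hand": 1},{"dx": -0.6,"dy": -9,"dz": 0,"spin": -4,"hand": 1},{"dx": -0.6,"dy": -9,"dz": 0,"spin": -4,"hand": 1},{"dx": -0.6,"dy": -9,"dz": 0,"spin": -4,"hand": 1}]'

```text
t: 14.85
eef_pos: [0.5432, 0.0927, 0.3548]
ee_rot: [-0.202, 1.571, 0.344]
force: [0.6, -1.2, -4.1]
width: 0.0155
```

>>> apply_moves --commands '[{"dx": -0.6,"dy": -9,"dz": 0,"spin": -4,"hand": 1},{"dx": -0.6,"dy": -9,"dz": 0,"spin": -4,"hand": 1},{"dx": -0.6,"dy": -9,"dz": 0,"spin": -4,"hand": 1},{"dx": -0.6,"dy": -9,"dz": 0,"spin": -4,"hand": 1},{"dx": -0.6,"dy": -9,"dz": 0,"spin": -4,"hand": 1}]'

```text
t: 15.48
eef_pos: [0.5402, 0.0477, 0.3548]
ee_rot: [0.042, 1.571, 0.24]
force: [0.6, -1.2, -3.8]
width: 0.0157
```

>>> apply_moves --commands '[{"dx": -0.6,"dy": -9,"dz": 0,"spin": -4,"hand": 1},{"dx": -0.6,"dy": -9,"dz": 0,"spin": -4,"hand": 1},{"dx": -0.6,"dy": -8,"dz": 0,"spin": -3.5,"hand": 1},{"dx": -0.6,"dy": -8,"dz": 0,"spin": -3,"hand": 1},{"dx": -0.6,"dy": -7,"dz": 0,"spin": -2.5,"hand": 1}]'

```text
t: 16.1
eef_pos: [0.5371, 0.0067, 0.3547]
ee_rot: [0.556, 1.571, 0.458]
force: [0.1, -0.7, -3.2]
width: 0.0154
```

>>> apply_moves --commands '[{"dx": -0.3,"dy": -6,"dz": 0,"spin": -2,"hand": 1},{"dx": -0.3,"dy": -5,"dz": 0,"spin": -1.5,"hand": 1},{"dx": -0.3,"dy": -4,"dz": 0,"spin": -1,"hand": 1},{"dx": -0.3,"dy": -3,"dz": 0,"spin": -0.5,"hand": 1},{"dx": -0.3,"dy": -2,"dz": 0,"spin": 0,"hand": 1}]'

```text
t: 16.73
eef_pos: [0.5358, -0.0128, 0.3547]
ee_rot: [1.141, 1.571, 0.959]
force: [0.8, 0.2, -3.6]
width: 0.0154
```

```bash
python3 - <<'E'
from h import *
st=status.get_state();grab('side','d10.png');grab('scene','s10.png');grab('wrist','w10.png'); print(st['t'],st['eef_pos'],st['force'],st['moment'],st['width'],np.degrees(np.arctan2(*R.from_euler('xyz',st['ee_rot']).as_matrix()[:2,1][::-1])))
a=cv2.imread('pics/d10.png')[120:340,160:400]; cv2.imwrite('pics/d10c.png',cv2.resize(a,None,fx=2.7,fy=2.7,interpolation=2))
E
```

```text
16.725 [ 0.53575975 -0.01281119  0.35465609] [ 0.84142105  0.19704756 -3.61661028] [ 0.01206924 -0.17954084  0.00435083] 0.015439428120368599 79.56566340503596
```

View pics/d10c.png

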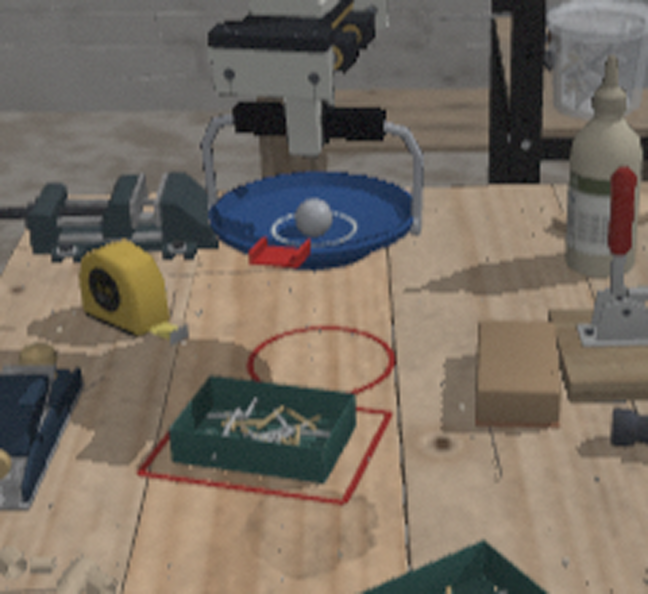

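View pics/s10.png

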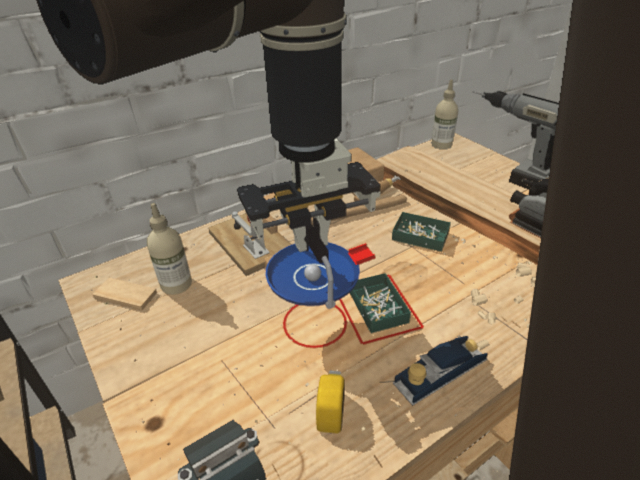

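View pics/w10.png

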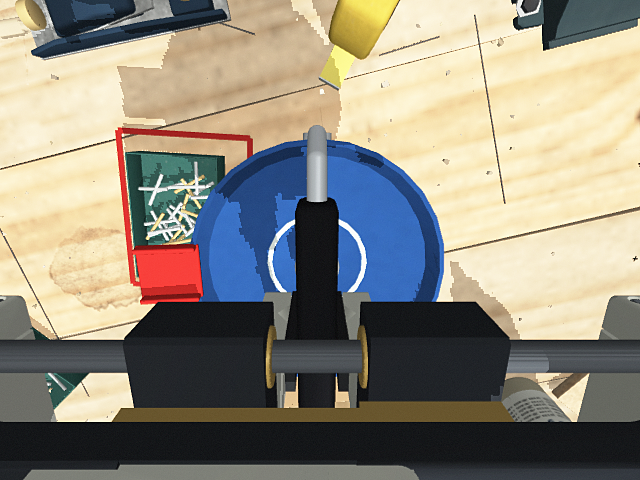

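>>> apply_moves --commands '[{"dx": 0,"dy": -0.4,"dz": 0.4,"spin": -0.7,"hand": 1},{"dx": 0,"dy": -0.4,"dz": 0.5,"spin": -1.1,"hand": 1},{"dx": 0,"dy": -0.4,"dz": 0,"spin": -1.1,"hand": 1},{"dx": 0,"dy": -0.3,"dz": 0,"spin": -0.8,"hand": 1},{"dx": 0,"dy": 0,"dz": 0,"spin": -0.4,"hand": 1}]'

```text
t: 17.5
eef_pos: [0.5358, -0.0142, 0.3555]
ee_rot: [-2.483, 1.571, -2.737]
force: [-0.2, -0.1, -3.2]
width: 0.0159
```

>>> apply_moves --commands '[{"dx": 0,"dy": 0,"dz": 0,"spin": 0,"hand": 1},{"dx": 0,"dy": 0,"dz": 0,"spin": 0,"hand": 1},{"dx": 0,"dy": 0,"dz": 0,"spin": 0,"hand": 1},{"dx": 0,"dy": 0,"dz": 0,"spin": 0,"hand": 1},{"dx": 0,"dy": 0,"dz": 0,"spin": 0,"hand": 1}]'

```text
t: 18.12
eef_pos: [0.5358, -0.0142, 0.3556]
ee_rot: [-2.621, 1.571, -2.875]
force: [-0.0, 0.4, -3.0]
width: 0.0157
```

```bash
python3 - <<'E'
from h import *
st=status.get_state();grab('side','d11.png');grab('scene','s11.png');grab('wrist','w11.png'); print(st['t'],st['eef_pos'],st['force'],st['moment'],st['width'],np.degrees(np.arctan2(*R.from_euler('xyz',st['ee_rot']).as_matrix()[:2,1][::-1])),abs(st['qd']).max())
a=cv2.imread('pics/d11.png')[130:270,210:350]; cv2.imwrite('pics/d11c.png',cv2.resize(a,None,fx=4.2,fy=4.2,interpolation=2))
a=cv2.imread('pics/s11.png')[200:360,240:440]; cv2.imwrite('pics/s11c.png',cv2.resize(a,None,fx=3.7,fy=3.7,interpolation=2))
E
```

```text
18.125 [ 0.53575228 -0.01419146  0.35555823] [-0.02500029  0.41711796 -2.95300523] [ 0.07919722 -0.1505073   0.01307319] 0.01569005638522962 75.46210658482113 0.002546560251086475
```

View pics/d11c.png

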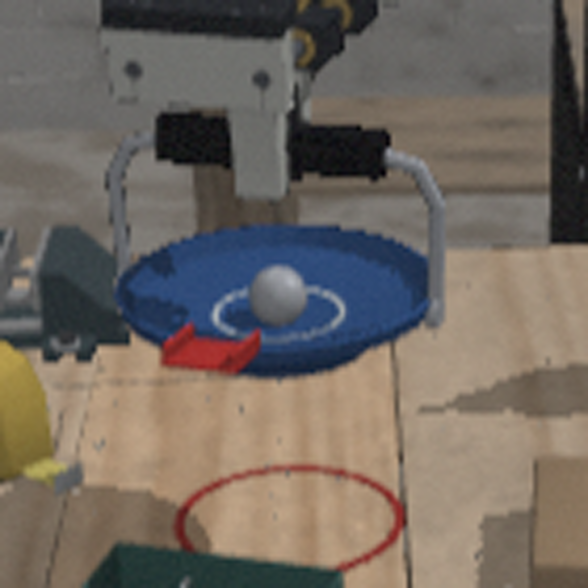

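View pics/s11c.png

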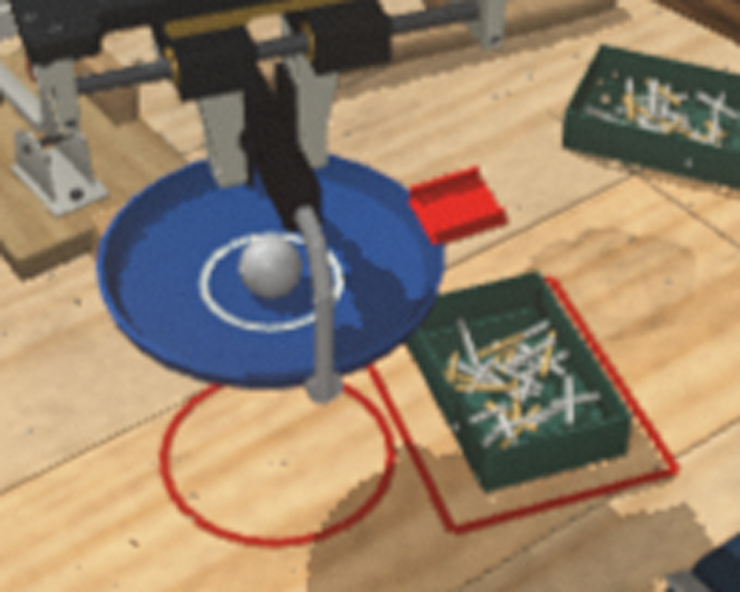

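View pics/w11.png

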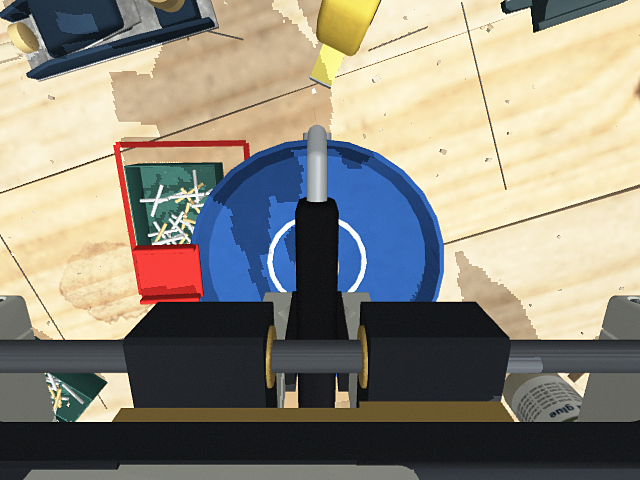

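```bash
python3 - <<'E'
from h import *
for f in ['w7','w8','w11']:
    im=cv2.imread(f'pics/{f}.png');hsv=cv2.cvtColor(im,cv2.COLOR_BGR2HSV);H,Sa,V=[hsv[...,i].astype(int) for i in range(3)]
    red=((H<8)|(H>172))&(Sa>130)&(V>80)
    L=[(s.tolist(),ce.round(1)) for s,ce,k in comps(red,1500) if s[1]>150 or f=='w11']
    bl=(H>100)&(H<125)&(Sa>100)&(V>40); bl[:,:180]=0; bl[:,460:]=0;bl[:130]=0
    r=[ (np.nonzero(bl[y,:])[0][[0,-1]]).tolist() for y in (180,210,235)]
    print(f,L,r)
S=cam('scene');D=cam('side')
print('ring',onz(S,[np.array([272,281])/3.7+[240,200]],.1133),onz(D,[np.array([278,313])/4.2+[210,130]],.1133))
print('ball',onz(S,[np.array([270,266])/3.7+[240,200]],.1225),onz(D,[np.array([277,294])/4.2+[210,130]],.1225))
E
```

```text
w7 [([134, 244, 71, 58, 3594], array([171.1, 272.3]))] [[224, 414], [203, 434], [195, 443]]
w8 [([132, 244, 71, 61, 3608], array([168.9, 272.9]))] [[222, 412], [201, 432], [193, 441]]
w11 [([113, 140, 137, 165, 5168], array([166.1, 243.3]))] [[221, 412], [201, 432], [192, 441]]
ring [[ 0.53456438 -0.01482602  0.1133    ]] [[ 0.53572118 -0.01562147  0.1133    ]]
ball [[ 0.53466727 -0.01418171  0.1225    ]] [[ 0.53553718 -0.01419803  0.1225    ]]
```

```bash
python3 -c "
from station import arm
print(arm.job_done())"
```

```text
the job is handed in; nothing more can be done
None
```

I handed the job in at about 18.3 s of the 58 s allowed, with the dish still held at rest over the red circle. No verdict is reported.

- **Catch box:** I took the nearer of the two green boxes, the one farthest to the robot's left. I pushed it with the half-open fingertips against its far wall. It stands wholly inside the rectangle with about 15 mm to spare on each side, and its centre is about 2 mm from the rectangle's.
- **Dish:** I gripped it by the bar at 50 N, lifted it straight up, and turned it about 92° while moving it over the circle. Its red lip now points to the box.
- **Centring and height:** The white ring is centred over the circle to about 2 mm in both fixed cameras. By the arm's own reading the underside is 100 mm above the bench.
- **Level:** The dish outline in the wrist view agrees with that from before the lift to within about 3 pixels, so it is level as far as I can tell. I did not measure the tilt directly.
- **Ball and bystanders:** The steel ball sits in the middle of the white ring in both fixed views. The sanding block and glue bottle were not touched.

One check gave no result. In the last wrist picture the red lip merged with the red rectangle's paint, so I could not compare the lip there and used the dish's rim instead.

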